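Load the seed shaker, clamp the jars and set it to run

TASK

Get the bench shaker ready for a run: bring its speed slide back to the stop at the slow end (the narrow end of the scale) and push the transport lock knob fully home towards the platform so that the platform stands still, then take every seed jar from the enamel tray and stand it upright on the platform, between the back rail and the clamp bar. With all the jars in, press the sprung clamp lever down until it snaps and stays down, then draw the lock knob fully back to free the platform, and last of all push the speed slide to its stop at the fast end (the wide end). Leave the other things on the bench alone.

Things in the scene. Friction and masses are not known exactly. Their poses are not given: they have to be found in the camera images.
- shaker: bench shaker: white housing 255 (x) x 400 (y) x 70 mm high, origin at its underside on the bench; stands still. x points to its back, y to its left as seen from the robot. The housing spans x -145 to +110 mm, y +-200 mm. Control panel on top of the front part (x below -35 mm), surface at z 72 mm; the platform lies over the back part.
- cradle (a point): centre of the jar cradle, on the upper face of the aluminium platform plate (94 mm above the bench); axes as the shaker's: x across the row towards the back rail, y along the row. The cradle is a straight row 306 mm long in y (+-153 mm from this point, low end plates there): room for five jars side by side at about 60 mm pitch.
- back_rail (a point): middle of the inner (rubber) face of the cradle's back rail, on the plate, 27 mm behind the cradle's centre; the rail is 28 mm high.
- clamp_face (a point): middle of the inner (rubber) face of the clamp bar along the cradle's front, on the plate; bar 27 mm high. Lever up: 44 mm in front of the cradle's centre, so that a jar's axis may stand from x -17 to 0 mm of the centre; lever down: 27 mm in front. Going down it pushes the jars back square.
- platform (a joint): the platform's slide along the shaker's y, -0.008 to 0.008 m, 0 = middle. It carries cradle, clamp bar and lever. It slides with 1.5 N until the lock is home; the lock draws it to the middle and holds it within about 1 mm.
- lock (a joint): transport lock, slide in m along the shaker's x: 0 = fully back towards the front edge (platform free), 0.040 = end stop, fully home towards the platform (locked). Sliding friction 3 N, a little more where the pin centres the platform; it stays where left.
- lock_top (a point): middle of the top of the black lock knob on the panel, 113 mm above the bench. Knob 28 (x) x 20 (y) x 40 mm high; pinch its 20 mm width. It stands at shaker x -112 mm when free, -72 mm when home, y 0.
- speed (a joint): speed slide, in m along the shaker's y: 0 = slow end stop, 0.080 = fast end stop (scale lines wide; narrow at the slow end). Sliding friction 2.5 N; it stays where left.
- speed_top (a point): middle of the top of the black speed grip on the panel, 104 mm above the bench. Grip 18 (x) x 24 (y) x 32 mm high; pinch its 18 mm width. It stands at shaker x -100 mm, y 70 mm (slow) to 150 mm (fast).
- lever (a joint): clamp lever's hinge, rad: 0 = raised (sprung up), 0.55 = right down against its stop. Its over-centre spring resists with about 8 N at the pad at first, less and less down to dead centre at about 0.36 rad; past that it pulls the lever to the stop and holds it there (about 4 N to lift it again).
- lever_pad (a point): middle of the upper face of the black thumb pad (36 x 28 mm) at the lever's free end. The lever runs along the shaker's x at its right-hand end (y -165 mm), pivot at the back, free end towards the robot; pad 101 mm from the pivot. Raised, the pad face is 171 mm above the bench; pressed down, 119 mm.
- lever_pivot (a point): the lever's pivot on the platform, axis along the shaker's y; when down the lever lies level, the pad face 8 mm above this point and 101 mm in front of it.
- tray: white enamel tray with a black rim, 340 (x) x 240 (y) x 34 mm high, floor 5 mm thick, origin at its underside; stands still.
- jar1: seed jar: clear plastic with a metal lid, plain cylinder 54 mm diameter, 72 mm high, 0.11 to 0.24 kg, origin in the middle of its base, z up. Stands in the tray at the start. All jars are alike; three to five are present.
- jar2: seed jar: clear plastic with a metal lid, plain cylinder 54 mm diameter, 72 mm high, 0.11 to 0.24 kg, origin in the middle of its base, z up. Stands in the tray at the start. All jars are alike; three to five are present.
- jar3: seed jar: clear plastic with a metal lid, plain cylinder 54 mm diameter, 72 mm high, 0.11 to 0.24 kg, origin in the middle of its base, z up. Stands in the tray at the start. All jars are alike; three to five are present.
- jar4: seed jar: clear plastic with a metal lid, plain cylinder 54 mm diameter, 72 mm high, 0.11 to 0.24 kg, origin in the middle of its base, z up. Stands in the tray at the start. All jars are alike; three to five are present.
- jar5: seed jar: clear plastic with a metal lid, plain cylinder 54 mm diameter, 72 mm high, 0.11 to 0.24 kg, origin in the middle of its base, z up. Stands in the tray at the start. All jars are alike; three to five are present.
- specimen_box: stack of two clear specimen boxes, 90 x 140 x 57 mm, origin at the underside: leave alone.
- magnifier: magnifying glass lying flat, 155 mm long, origin at the underside: leave alone.
- seed_packet: brown card box 100 x 150 x 45 mm, origin at the underside: leave alone.
Not all that is in view belongs to the job. What is shaped like the jar1 but green or pink is not meant.

How it is judged (in metres and radians):
On the way, in this order (a step that is already met when the one before it is completed fails the run):
1. the speed slide is at its slow end stop and the transport lock fully home (value of joint lock above 0.036 m and value of joint speed below 0.004 m), for 0.2 s.
2. every jar stands upright in the cradle, let go, the lock still home (value of joint lock above 0.036 m and x of jar1 in the frame of cradle between -0.022 and 0.008 m and y of jar1 in the frame of cradle between -0.135 and 0.135 m and z of jar1 in the frame of cradle between -0.004 and 0.006 m and angle between each of jar1, jar2, jar3, jar4, jar5's own z axis and vertical below 0.12 rad and linear speed of each of jar1, jar2, jar3, jar4, jar5 below 0.03 m/s and x of jar2 in the frame of cradle between -0.022 and 0.008 m and y of jar2 in the frame of cradle between -0.135 and 0.135 m and z of jar2 in the frame of cradle between -0.004 and 0.006 m and x of jar3 in the frame of cradle between -0.022 and 0.008 m and y of jar3 in the frame of cradle between -0.135 and 0.135 m and z of jar3 in the frame of cradle between -0.004 and 0.006 m and x of jar4 in the frame of cradle between -0.022 and 0.008 m and y of jar4 in the frame of cradle between -0.135 and 0.135 m and z of jar4 in the frame of cradle between -0.004 and 0.006 m and x of jar5 in the frame of cradle between -0.022 and 0.008 m and y of jar5 in the frame of cradle between -0.135 and 0.135 m and z of jar5 in the frame of cradle between -0.004 and 0.006 m and contact force between the fingers and jar1 below 0.5 N and contact force between the fingers and jar2 below 0.5 N and contact force between the fingers and jar3 below 0.5 N and contact force between the fingers and jar4 below 0.5 N and contact force between the fingers and jar5 below 0.5 N), for 0.2 s.
3. the clamp lever is held down with all the jars in, the lock still home (value of joint lock above 0.036 m and value of joint lever above 0.52 rad and x of jar1 in the frame of cradle between -0.008 and 0.008 m and y of jar1 in the frame of cradle between -0.135 and 0.135 m and z of jar1 in the frame of cradle between -0.004 and 0.006 m and angle between each of jar1, jar2, jar3, jar4, jar5's own z axis and vertical below 0.12 rad and linear speed of each of jar1, jar2, jar3, jar4, jar5 below 0.03 m/s and x of jar2 in the frame of cradle between -0.008 and 0.008 m and y of jar2 in the frame of cradle between -0.135 and 0.135 m and z of jar2 in the frame of cradle between -0.004 and 0.006 m and x of jar3 in the frame of cradle between -0.008 and 0.008 m and y of jar3 in the frame of cradle between -0.135 and 0.135 m and z of jar3 in the frame of cradle between -0.004 and 0.006 m and x of jar4 in the frame of cradle between -0.008 and 0.008 m and y of jar4 in the frame of cradle between -0.135 and 0.135 m and z of jar4 in the frame of cradle between -0.004 and 0.006 m and x of jar5 in the frame of cradle between -0.008 and 0.008 m and y of jar5 in the frame of cradle between -0.135 and 0.135 m and z of jar5 in the frame of cradle between -0.004 and 0.006 m), for 0.3 s.
4. the transport lock is drawn fully back (value of joint lock below 0.004 m and value of joint lever above 0.52 rad), for 0.2 s.
5. the speed slide is at its fast end stop (value of joint speed above 0.076 m and value of joint lock below 0.004 m), for 0.2 s.
At the end, for the whole second after the job is handed in: Every jar present stands upright (within 0.12 rad) and at rest in the cradle, within 8 mm of its middle across and 135 mm along the row; the lever is down (above 0.52 rad), the lock fully back (below 4 mm) and the speed slide at the fast end (above 76 mm) (all of step 5 and value of joint lever above 0.52 rad and x of jar1 in the frame of cradle between -0.008 and 0.008 m and y of jar1 in the frame of cradle between -0.135 and 0.135 m and z of jar1 in the frame of cradle between -0.004 and 0.006 m and angle between each of jar1, jar2, jar3, jar4, jar5's own z axis and vertical below 0.12 rad and linear speed of each of jar1, jar2, jar3, jar4, jar5 below 0.03 m/s and x of jar2 in the frame of cradle between -0.008 and 0.008 m and y of jar2 in the frame of cradle between -0.135 and 0.135 m and z of jar2 in the frame of cradle between -0.004 and 0.006 m and x of jar3 in the frame of cradle between -0.008 and 0.008 m and y of jar3 in the frame of cradle between -0.135 and 0.135 m and z of jar3 in the frame of cradle between -0.004 and 0.006 m and x of jar4 in the frame of cradle between -0.008 and 0.008 m and y of jar4 in the frame of cradle between -0.135 and 0.135 m and z of jar4 in the frame of cradle between -0.004 and 0.006 m and x of jar5 in the frame of cradle between -0.008 and 0.008 m and y of jar5 in the frame of cradle between -0.135 and 0.135 m and z of jar5 in the frame of cradle between -0.004 and 0.006 m and velocity of joint lever below 0.05 rad/s); the robot touches nothing.
It fails at once if the stack of specimen boxes is moved more than 25 mm (distance of specimen_box from where it was at the start of the episode above 0.025 m).
It fails at once if the magnifying glass is moved more than 25 mm (distance of magnifier from where it was at the start of the episode above 0.025 m).
It fails at once if the card box is moved more than 25 mm (distance of seed_packet from where it was at the start of the episode above 0.025 m).
Of jar1, jar2, jar3, jar4, jar5 only 3 to 5 are there at a start; the rules pass over those that are not, and their reading is None.
At some moment in a run one of jar1, jar2, jar3, jar4, jar5 may be knocked a few centimetres aside while the robot is not near it.
It also fails if it takes over 210 s, if anything falls off the work surface, if the arm or the gripper's body presses on something with over 40 N, if the wrist force passes 120 N, or if a joint passes its speed limit or range.

ROBOT

A 6-joint arm with a two-finger parallel gripper is mounted at the origin on the work surface. World frame = base frame: x ahead of the robot, y to its left, z up, the work surface at z = 0. Lengths are in m, angles in degrees, forces in N, time in s.
With the tool pointing down it reaches from about 0.4 to 0.825 m from the base axis. Payload 7 kg.
Tool frame: the origin (TCP) lies at the centre of the arm's flange, where the gripper is bolted on; the fingertips stand 178 mm ahead of it and the grasp point (between the pads) lies 159 mm ahead of it; z points along the fingers, y is the line along which they close (so a half turn about z gives the same grasp; the last joint's range is limited). The gripper opens to 88 mm and grips with 3 to 60 N. Pads are 19 mm wide; open, the fingers measure 130 mm over their backs; the gripper's body (78 mm by 193 mm) begins 47 mm behind the grasp point.
Start: joints at [91.221, 20.546, 0.682, 0, -70.136, -16.507], TCP at [0.178, 0.651, 0.405] pointing down, gripper open.
Joint ranges: [-176.03, 176.03], [-82.01, 121.73], [-58.28, 71.71], [-173.87, 95.51], [-174.79, -0.11], [-173.66, 173.66]. Speed limits (degrees/s): [136.94, 136.94, 172.46, 180, 180, 180].

INTERFACE

Orientations are given as [roll, pitch, yaw] about the fixed x, y, z axes, in that order (R = Rz(yaw) Ry(pitch) Rx(roll)).
In Python, from plant import telemetry, snapshot, workorder, nets gives the robot as it stands.
- The arm moves only by the shell command python3 -m creep 'ROWS'. ROWS is JSON, a list that holds one entry, the list of rows, each a list of 5 numbers: the shift along the tool's x, y, z normalised to -1 to 1, where 1 is 0.2 m, then the turn about the tool's z normalised to -1 to 1, where 1 is pi/2 rad, then the opening, from 0 (shut) to 1 (fully open). In form: [[[x, y, z, spin, hand], ...]]. A call has 1 to 8 rows; each row shifts and turns the commanded pose from where the row before left it, along the tool's axes as they then stand; what a row does not reach is not made up. A row lasts 1/12 s, in which the tool goes at most 41.7 mm and 7.16 degrees, less where a joint would pass 70% of its speed; a pose out of reach is approached as far as the arm can. A call with a number of a shift or a turn outside -1 to 1 is refused whole. A call with a gripper value outside its range is refused whole. The fingers move at their own pace and stop on an object; the grip force is fixed at half the most. Time passes only in rows, so rows that do not move let the fingers close. It gives the time, the measured TCP pose, the force, the opening and the grip force at its end, in the units of the state.
- telemetry.get_obs(): the state, without advancing time (a new reading comes with each control period).
- snapshot(name): name is "side" or "top" or "wrist"; returns a dict with "frame" (420x560x3 uint8, red, green, blue), "fx", "fy", "cx", "cy" (pixels), "k1" (the pictures are not rectified: a ray, as slopes to the right and down, at radius r is drawn at 1 + k1 r^2 times it, then the intrinsics apply), "rvec" (rotation vector, rad) and "tvec" (3), from world to camera coordinates, as OpenCV has them; the wrist camera has in their place "mount" (4x4, takes a point from camera to tool coordinates, whose origin is the TCP and whose axes are the flange's). Camera axes: x right, y down, z forward; pixel columns grow to the right and rows downward; lengths in m; the calibration is good to about 2 mm. A picture is of the moment at which its call begins: read the wrist's pose just before it. There is no depth.
- workorder.close_job(): hands the job in; it is judged then, once.
Trained networks look in a picture, given as the dict that the camera call returned (one of the last four; its "shot" number tells which), for a name from the list of things; names that differ only in an ending like _2 or _b are one class to them, and where a whole thing is asked for, a point or a joint stands for the part that bears it (a point fixed in the world has none). Each returns a list of dicts, best first, with "confidence" (0 to 1); they miss things now and then, are a little off and sometimes report something else, mostly with a low value. They report only what shows in the picture. A call takes as long as a camera call. They do not tell look-alikes from the thing itself.
- nets.find_in(picture, query): "uv" ([column, row] in pixels, amid what is visible of it).
- nets.masks_of(picture, query): "region" (420x560 bool, what is visible of it) and "uv" ([column, row] in pixels, amid what is visible of it).
- nets.landmark_of(picture, query): "uv" ([column, row] in pixels: a listed point, or the origin of a listed thing).
The state is a dict: "clock": time; "joint_pos": joint angles; "qvel": joint speeds; "tau": joint torques, N m; "tool_pos": TCP position; "orientation": TCP orientation; "force": force on the tool from outside, world axes, zero at the start; "moment": the same for the moment, N m; "opening": finger opening in m; "gripper_force": force on a finger pad.
Only numpy, scipy, OpenCV 4.12 (cv2) and the standard library are available. Lean on these libraries where they do the work, as an engineer would, in place of code of your own. Each camera call takes 0.05 s, during which the arm holds its last target. There are 200 camera calls.

## Working session

There is one attempt and no reset: what is moved stays moved. The work goes in short steps, Python scripts to look and compute and a shell command to move; the robot and the scene stay as the last step left them, time stands still between calls to the robot, and variables do not carry over. Pictures are saved under pics/ and viewed, at most 14 in all, crops included, and the job is handed in when it is done.

```bash
ls; mkdir -p pics
cat > h.py <<'E'
import numpy as np, cv2
from scipy.spatial.transform import Rotation as R
from plant import telemetry, snapshot, workorder, nets
def tool():
    o=telemetry.get_obs(); T=np.eye(4); T[:3,:3]=R.from_euler('xyz',o['orientation'],degrees=True).as_matrix(); T[:3,3]=o['tool_pos']; return T
def cam(name):
    T=tool(); s=snapshot(name)
    if name=='wrist': s['W']=T@np.array(s['mount'])
    else:
        M=np.eye(4); M[:3,:3]=cv2.Rodrigues(np.array(s['rvec'],float))[0]; M[:3,3]=np.ravel(s['tvec']); s['W']=np.linalg.inv(M)
    return s
def ray(s,uv):
    d=np.array([(uv[0]-s['cx'])/s['fx'],(uv[1]-s['cy'])/s['fy']]); n=d.copy()
    for _ in range(20): n=d/(1+s['k1']*(n@n))
    v=s['W'][:3,:3]@np.array([n[0],n[1],1]); return s['W'][:3,3],v/np.linalg.norm(v)
def atz(s,uv,z):
    o,v=ray(s,uv); return o+v*(z-o[2])/v[2]
def proj(s,p):
    q=np.linalg.inv(s['W'])@np.append(p,1); n=q[:2]/q[2]; n=n*(1+s['k1']*(n@n)); return np.array([n[0]*s['fx']+s['cx'],n[1]*s['fy']+s['cy']])
def tri(l):
    A=0;b=0
    for s,uv in l:
        o,v=ray(s,uv); P=np.eye(3)-np.outer(v,v); A=A+P; b=b+P@o
    return np.linalg.solve(A,b)
def save(s,n): cv2.imwrite('pics/'+n,s['frame'][...,::-1])
E
python3 - <<'E'
from h import *
np.set_printoptions(precision=3,suppress=True)
print(telemetry.get_obs())
for c in ['top','side','wrist']:
    s=cam(c); save(s,c+'0.png'); print(c,s['W'][:3,3],s['W'][:3,2])
    for q in ['shaker','tray','cradle','back_rail','clamp_face','lock_top','speed_top','lever_pad','lever_pivot','jar1','specimen_box','magnifier','seed_packet']:
        print(q,[(np.round(d['uv'],1).tolist(),round(d['confidence'],2)) for d in nets.landmark_of(s,q)][:8])
E
```

```text
pics
{'clock': 0.0, 'joint_pos': array([ 91.22 ,  20.592,   0.632,  -0.019, -70.135, -16.506]), 'qvel': array([ 0.036, -0.025,  0.002, -0.037, -0.021,  0.009]), 'tau': array([  0.001, -58.271,  29.305,   6.997,   0.007,  -0.   ]), 'tool_pos': array([0.178, 0.651, 0.404]), 'orientation': array([179.904,  -0.01 , -15.293]), 'force': array([-0.214,  0.561, -0.105]), 'moment': array([ 0.005, -0.046, -0.02 ]), 'gripper_force': 0.0, 'opening': 0.08763463415204607}
top [ 0.486 -0.083  1.422] [ 0.091 -0.004 -0.996]
shaker [([184.0, 222.6], 0.69)]
tray [([317.0, 238.2], 0.69)]
cradle [([170.0, 208.8], 0.8)]
back_rail [([171.7, 198.7], 0.84)]
clamp_face [([252.7, 143.4], 0.64), ([168.9, 226.0], 0.58), ([174.4, 266.8], 0.38)]
lock_top [([172.9, 264.6], 0.64)]
speed_top [([135.8, 256.7], 0.59)]
lever_pad [([238.7, 230.0], 0.57), ([297.0, 271.4], 0.15)]
lever_pivot [([243.1, 197.4], 0.95), ([173.2, 262.9], 0.38), ([337.6, 245.6], 0.26)]
jar1 [([391.1, 211.4], 0.84), ([403.1, 282.9], 0.83), ([330.8, 278.2], 0.8), ([336.9, 243.3], 0.76), ([296.1, 272.8], 0.68), ([386.1, 249.7], 0.55)]
specimen_box 
[... 409 characters left out ...]
k_top [([228.1, 156.9], 0.68)]
speed_top [([263.6, 159.1], 0.53), ([232.3, 139.3], 0.49), ([331.4, 187.0], 0.4)]
lever_pad [([261.2, 176.0], 0.76), ([230.9, 139.5], 0.58)]
lever_pivot [([287.7, 193.3], 0.96)]
jar1 [([295.3, 338.3], 0.96), ([247.5, 286.0], 0.89), ([200.0, 359.1], 0.78), ([211.2, 284.3], 0.65), ([217.7, 256.3], 0.63), ([242.2, 333.8], 0.63)]
specimen_box [([332.5, 188.9], 0.83)]
magnifier [([340.0, 226.7], 0.81), ([289.9, 195.0], 0.6)]
seed_packet [([348.4, 266.8], 0.58)]
wrist [0.247 0.631 0.385] [-0.257  0.071 -0.964]
shaker []
tray []
cradle []
back_rail []
clamp_face []
lock_top []
speed_top []
lever_pad []
lever_pivot []
jar1 []
specimen_box []
magnifier []
seed_packet []
```

View pics/top0.png

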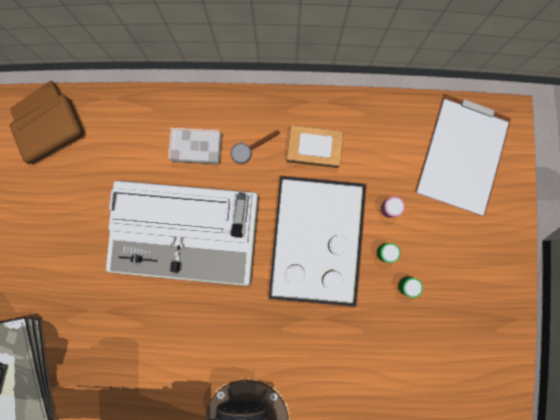

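View pics/side0.png

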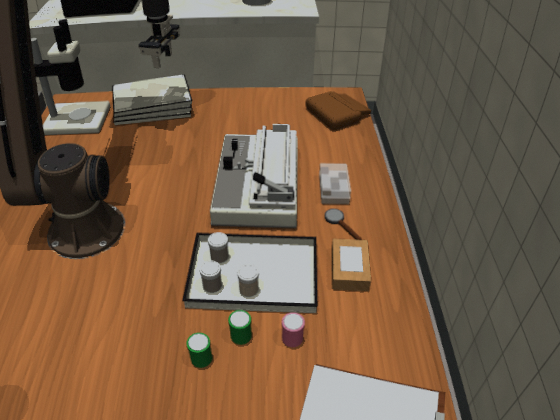

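Run:
```python
from h import *
np.set_printoptions(precision=4,suppress=True)
t=cam('top'); s=cam('side')
pr={'cradle':([170,208.8],[274.4,159.5]),'back_rail':([171.7,198.7],[286.2,159.8]),'clamp':([168.9,226],[264.9,158.2]),'lock':([172.9,264.6],[228.1,156.9]),'speed':([135.8,256.7],[232.3,139.3]),'pad':([238.7,230],[261.2,176]),'pivot':([243.1,197.4],[287.7,193.3]),'shaker':([184,222.6],[262.4,183.7]),'tray':([317,238.2],[252.1,275.6])}
for k,(a,b) in pr.items(): 
    p=tri([(t,a),(s,b)]); print(k,p, np.round(proj(t,p)-a,1))
for a in [[391.1,211.4],[403.1,282.9],[330.8,278.2],[336.9,243.3],[296.1,272.8],[386.1,249.7]]: print('jar top',a,atz(t,a,0.005))
for a in [[295.3,338.3],[247.5,286],[200,359.1],[211.2,284.3],[217.7,256.3],[242.2,333.8]]: print('jar side',a,atz(s,a,0.005))
```

```text
cradle [0.5869 0.2155 0.0844] [0.  1.3]
back_rail [0.6195 0.2122 0.0846] [ 0.  -0.6]
clamp [0.5484 0.2159 0.089 ] [-0.  -1.8]
lock [0.4396 0.196  0.1115] [0.  0.7]
speed [0.4529 0.2971 0.108 ] [0.1 2.3]
pad [0.538  0.0203 0.1745] [-0.  -1.4]
pivot [0.6198 0.0161 0.1136] [0.  1.2]
shaker [0.551  0.1908 0.0051] [0.1 2.5]
tray [ 0.5181 -0.1892 -0.0044] [0.1 1.8]
jar top [391.1, 211.4] [ 0.6043 -0.3999  0.005 ]
jar top [403.1, 282.9] [ 0.4009 -0.4367  0.005 ]
jar top [330.8, 278.2] [ 0.4111 -0.2294  0.005 ]
jar top [336.9, 243.3] [ 0.5099 -0.245   0.005 ]
jar top [296.1, 272.8] [ 0.4243 -0.1311  0.005 ]
jar top [386.1, 249.7] [ 0.4945 -0.3863  0.005 ]
jar side [295.3, 338.3] [ 0.62   -0.3999  0.005 ]
jar side [247.5, 286] [ 0.5011 -0.2333  0.005 ]
jar side [200, 359.1] [ 0.3902 -0.4545  0.005 ]
jar side [211.2, 284.3] [ 0.4037 -0.2259  0.005 ]
jar side [217.7, 256.3] [ 0.4158 -0.1253  0.005 ]
jar side [242.2, 333.8] [ 0.4897 -0.3839  0.005 ]
```

Three metal-lid jars stand in the tray, at top pixels (340,245), (295,275) and (332,280). The green and pink ones outside it are decoys. The shaker is at about (183,233), the speed grip at (137,259), the lock at (176,266) and the lever at (239,215). Next I move over the shaker and measure with the wrist camera.

```bash
python3 -m creep '[[[0.15,0.12,0,0,1],[0.15,0.12,0,0,1],[0.15,0.12,0,0,1],[0.15,0.12,0,0,1],[0.15,0.12,0,0,1],[0.15,0.12,0,0,1],[0.15,0.12,0,0,1],[0.15,0.12,0,0,1]]]'; python3 -m creep '[[[0.15,0.12,0,0,1],[0.15,0.12,0,0,1],[0.15,0.12,0,0,1],[0.15,0.12,0,0,1],[0,0,0,0,1],[0,0,0,0,1],[0,0,0,0,1]]]'
cat > look.py <<'E'
from h import *
import pickle,sys
np.set_printoptions(precision=4,suppress=True)
def obs(tag,names):
    s=cam('wrist'); save(s,tag+'.png'); o={}
    for q in names:
        d=nets.landmark_of(s,q); o[q]=[(e['uv'],e['confidence']) for e in d]
        print(q,[(np.round(e['uv']).tolist(),round(e['confidence'],2),atz(s,e['uv'],{'lock_top':.113,'speed_top':.104,'lever_pad':.171,'lever_pivot':.111,'cradle':.094,'back_rail':.094,'clamp_face':.094,'jar1':.005}.get(q,0))[:2]) for e in d[:6]])
    s2={k:v for k,v in s.items() if k!='frame'}; pickle.dump((s2,o),open(tag+'.pkl','wb')); return s
SH=['shaker','cradle','back_rail','clamp_face','lock_top','speed_top','lever_pad','lever_pivot']
if __name__=='__main__': obs(sys.argv[1],SH if sys.argv[2]=='s' else sys.argv[2].split(','))
E
python3 look.py w1 s
python3 -m creep '[[[0.1,0.15,0,0,1],[0.1,0.15,0,0,1],[0.1,0.15,0,0,1],[0.1,0.15,0,0,1],[0,0,0,0,1],[0,0,0,0,1],[0,0,0,0,1]]]'; python3 look.py w2 s
```

```text
clock: 2.87
tool_pos: [0.3595, 0.4009, 0.405]
orientation: [-180.0, -0.0, -15.3]
force: [0.9, 0.5, 0.3]
opening: 0.0879
gripper_force: 0.0
clock: 3.45
tool_pos: [0.4494, 0.2781, 0.4048]
orientation: [-180.0, -0.0, -15.4]
force: [1.0, 0.2, 0.1]
opening: 0.0879
gripper_force: 0.0
shaker [([345.0, 72.0], 0.61, array([0.543 , 0.1898]))]
cradle [([318.0, 0.0], 0.94, array([0.5911, 0.2144]))]
back_rail [([389.0, 198.0], 0.42, array([0.4298, 0.1932]))]
clamp_face [([329.0, 66.0], 0.75, array([0.5444, 0.2176]))]
lock_top [([393.0, 196.0], 0.76, array([0.4362, 0.1941]))]
speed_top [([251.0, 212.0], 0.57, array([0.4512, 0.3069]))]
lever_pad []
lever_pivot []
clock: 4.48
tool_pos: [0.4949, 0.1415, 0.4047]
orientation: [-180.0, -0.0, -15.3]
force: [-0.5, 0.2, 1.1]
opening: 0.0877
gripper_force: 0.0
shaker [([231.0, 151.0], 0.74, array([0.5429, 0.1896]))]
cradle [([164.0, 114.0], 0.62, array([0.5902, 0.2151]))]
back_rail [([156.0, 80.0], 0.76, array([0.6163, 0.2125])), ([232.0, 154.0], 0.3, array([0.5459, 0.1727]))]
clamp_face [([179.0, 168.0], 0.94, array([0.5464, 0.2181]))]
lock_top [([242.0, 289.0], 0.7, array([0.4363, 0.1957]))]
speed_top [([178.0, 167.0], 0.57, array([0.548 , 0.2151]))]
lever_pad [([452.0, 116.0], 0.75, array([0.5376, 0.0281]))]
lever_pivot []
```

```bash
cat > fit.py <<'E'
from h import *
import pickle
from scipy.optimize import least_squares
np.set_printoptions(precision=4,suppress=True)
t=cam('top'); s=cam('side'); w1,o1=pickle.load(open('w1.pkl','rb')); w2,o2=pickle.load(open('w2.pkl','rb'))
O=[]
for w,o in((w1,o1),(w2,o2)):
    for k,v in o.items():
        if v: O.append((w,k,v[0][0],1.))
O=[x for x in O if not(x[0] is w1 and x[1]=='back_rail') and not(x[0] is w2 and x[1]=='speed_top')]
for k,a,b in [('cradle',[170,208.8],[274.4,159.5]),('back_rail',[171.7,198.7],[286.2,159.8]),('clamp_face',[168.9,226],[264.9,158.2]),('lock_top',[172.9,264.6],[228.1,156.9]),('speed_top',[135.8,256.7],[232.3,139.3]),('lever_pad',[238.7,230],[261.2,176]),('lever_pivot',[243.1,197.4],[287.7,193.3])]: O+=[(t,k,a,1.),(s,k,b,1.)]
def pts(p):
    x,y,yaw,sp,lk,cx,cy,px=p
    L={'shaker':(0,0,0),'cradle':(cx,cy,.094),'back_rail':(cx+.027,cy,.094),'clamp_face':(cx-.044,cy,.094),'lock_top':(-.112+lk,0,.113),'speed_top':(-.1,.07+sp,.104),'lever_pivot':(px,-.165,.111),'lever_pad':(px-.101*np.cos(.55)-.008*np.sin(.55)*-1*-1,-.165,.171)}
    c,n=np.cos(yaw),np.sin(yaw)
    return {k:np.array([x+c*a-n*b,y+n*a+c*b,z]) for k,(a,b,z) in L.items()}
def res(p):
    q=pts(p); return np.concatenate([(proj(c,q[k])-uv)*(.5 if c in (w1,w2) else 1) if False else (proj(c,q[k])-uv) for c,k,uv,_ in O])
r=least_squares(res,[.543,.19,-.05,.04,.003,.04,.02,.08],loss='soft_l1',f_scale=2,x_scale=.01)
print(r.x,np.degrees(r.x[2]))
for k,v in pts(r.x).items(): print(k,v)
for (c,k,uv,_),e in zip(O,r.fun.reshape(-1,2)): print(['t','s','w1','w2'][[c is z for z in (t,s,w1,w2)].index(True)],k,np.round(e,1))
for k in ['lock_top','clamp_face','cradle']:
    print('tri',k,tri([(w1,o1[k][0][0]),(w2,o2[k][0][0])]))
E
python3 fit.py
```

```text
[ 0.5436  0.1896 -0.06    0.0411  0.0049  0.0447  0.0277  0.0931] -3.436286687247129
shaker [0.5436 0.1896 0.    ]
cradle [0.5899 0.2145 0.094 ]
back_rail [0.6169 0.2129 0.094 ]
clamp_face [0.546  0.2172 0.094 ]
lock_top [0.4367 0.196  0.113 ]
speed_top [0.4505 0.3064 0.104 ]
lever_pivot [0.6266 0.0193 0.111 ]
lever_pad [0.5365 0.0247 0.171 ]
w1 shaker [ 0.1 -0.7]
w1 cradle [0.2 1.7]
w1 clamp_face [-0.  -2.3]
w1 lock_top [-2.4  0.1]
w1 speed_top [0.8 0.7]
w2 shaker [-0.1 -0.7]
w2 cradle [0.8 0.2]
w2 back_rail [-0.8 -0.5]
w2 clamp_face [1.2 0.1]
w2 lock_top [-0.4 -0.3]
w2 lever_pad [6.  0.3]
t cradle [-0.4 -0.1]
s cradle [ 2.  -2.3]
t back_rail [-1. -0.]
s back_rail [-1.3 -2.4]
t clamp_face [-0.9 -1. ]
s clamp_face [-2.3 -1.4]
t lock_top [-0.1  1.8]
s lock_top [-0.4 -0.4]
t speed_top [-2.9  3. ]
s speed_top [ 1.3 -0.7]
t lever_pad [-1.7 -0.8]
s lever_pad [-1.8  0.1]
t lever_pivot [-1.  -1.3]
s lever_pivot [ 3.4 -0.2]
tri lock_top [0.4374 0.1949 0.1158]
tri clamp_face [0.5454 0.2178 0.0938]
tri cradle [0.5903 0.2146 0.0959]
```

View pics/w2.png

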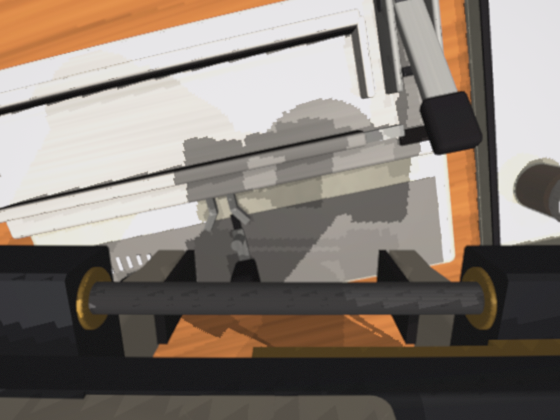

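View pics/w1.png

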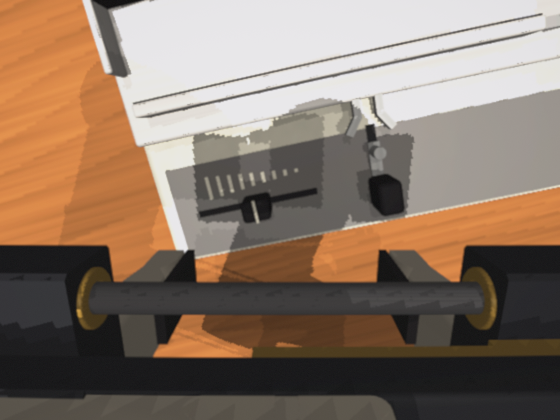

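```bash
cat > go.py <<'E'
# usage: go.py x y z(grasp point height or TCP?) yaw -> normalised shifts for current axes; z = TCP z
from h import *; import sys
x,y,z,yaw=map(float,sys.argv[1:5]); T=tool(); d=T[:3,:3].T@(np.array([x,y,z])-T[:3,3]); 
cur=telemetry.get_obs()['orientation'][2]; 
print('shift',np.round(d/.2,3),'spin',round(((cur-yaw+180)%360-180)/90,4),'tilt',np.round(telemetry.get_obs()['orientation'],2),'J6',telemetry.get_obs()['joint_pos'][5].round(1))
E
python3 -m creep '[[[0,0,0,0.079,1],[0,0,0,0.079,1],[0,0,0,0.079,1],[0,0,0,0.079,1],[0,0,0,0.079,1],[0,0,0,0.079,1],[0,0,0,0.079,1],[0,0,0,0.079,1]]]' >/dev/null; python3 -m creep '[[[0,0,0,0.079,1],[0,0,0,0.079,1],[0,0,0,0.079,1],[-0.16,0.05,0,0,1],[-0.16,0.05,0,0,1],[-0.16,0.05,0,0,1],[-0.16,0.05,0,0,1],[-0.16,0.05,0,0,1]]]' >/dev/null;python3 -m creep '[[[0,0,0.15,0,1],[0,0,0.15,0,1],[0,0,0,0,1],[0,0,0,0,1]]]'; python3 go.py .4505 .3064 .256 -93.4; python3 look.py w3 speed_top,lock_top,cradle
```

```text
clock: 6.7
tool_pos: [0.4545, 0.3041, 0.3439]
orientation: [179.9, -0.2, -93.5]
force: [-0.2, 0.4, 1.3]
opening: 0.0874
gripper_force: 0.0
shift [-0.012  0.02   0.439] spin -0.0008 tilt [179.9   -0.18 -93.48] J6 -57.8
speed_top [([286.0, 230.0], 0.64, array([0.4541, 0.3037]))]
lock_top [([310.0, 42.0], 0.93, array([0.4343, 0.1935]))]
cradle [([60.0, 97.0], 0.89, array([0.5903, 0.2111])), ([175.0, 74.0], 0.35, array([0.5161, 0.2026])), ([129.0, 102.0], 0.27, array([0.5473, 0.217 ]))]
```

```bash
python3 -m creep '[[[-0.005,0.01,0.11,0,0.6],[0,0,0.11,0,0.6],[0,0,0.11,0,0.6],[0,0,0.105,0,0.6],[0,0,0,0,0],[0,0,0,0,0],[0,0,0,0,0],[0,0,0,0,0]]]'; python3 -m creep '[[[0.03,0,0,0,0],[0.04,0,0,0,0],[0.04,0,0,0,0],[0.04,0,0,0,0],[0.04,0,0,0,0],[0.03,0,0,0,0],[0,0,0,0,0],[0,0,0,0,0]]]'; python3 -m creep '[[[0.01,0,0,0,0],[0.01,0,0,0,0],[0,0,0,0,0],[0,0,0,0,0]]]'
```

```text
clock: 7.57
tool_pos: [0.4533, 0.3059, 0.2596]
orientation: [-179.9, 0.1, -93.5]
force: [0.4, 0.9, 0.5]
opening: 0.0398
gripper_force: 0.0
clock: 8.23
tool_pos: [0.4488, 0.2598, 0.2581]
orientation: [179.9, -0.1, -93.6]
force: [-8.8, -2.1, 8.8]
opening: 0.0165
gripper_force: 30.0
clock: 8.57
tool_pos: [0.4486, 0.2564, 0.258]
orientation: [179.9, -0.0, -93.5]
force: [-9.1, 2.2, 7.7]
opening: 0.0165
gripper_force: 30.0
```

```bash
python3 -m creep '[[[0,0,0,0,0.7],[0,0,0,0,0.7],[0,0,0,0,0.7],[0,0,-0.15,0,0.7],[0,0,-0.15,0,0.7],[0,0,-0.15,0,0.7],[-0.1,0,-0.1,0,0.7],[0,0,0,0,0.7]]]'; python3 -m creep '[[[0,0,0,0,1],[0,0,0,0,1],[0,0,0,0,1]]]'; python3 look.py w4 speed_top,lock_top
```

```text
clock: 9.23
tool_pos: [0.4525, 0.2795, 0.3727]
orientation: [-179.6, 0.4, -93.4]
force: [0.5, 1.2, 0.9]
opening: 0.06
gripper_force: 0.0
clock: 9.48
tool_pos: [0.4507, 0.2767, 0.3665]
orientation: [179.9, -0.1, -93.5]
force: [-0.3, -0.6, -0.6]
opening: 0.076
gripper_force: 0.0
speed_top [([286.0, 217.0], 0.96, array([0.4506, 0.2746]))]
lock_top [([306.0, 96.0], 0.71, array([0.4329, 0.1939]))]
```

View pics/w4.png

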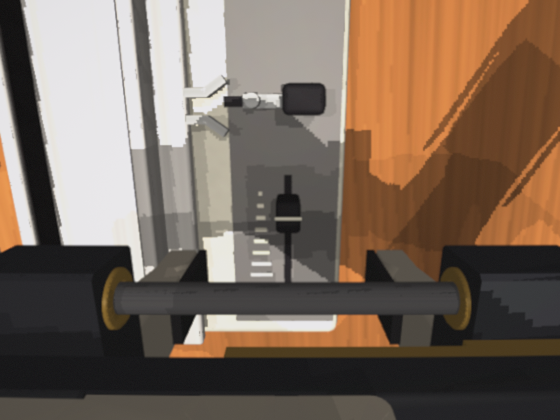

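Part way: the grip (288,213) still has about 10 mm of slot ahead of it. I pinch again, with time to close fully.

```bash
python3 -m creep '[[[0.005,0.005,0.11,0,0.5],[0,0,0.11,0,0.5],[0,0,0.11,0,0.5],[0,0,0.11,0,0.3],[0,0,0.1075,0,0.2],[0,0,0,0,0],[0,0,0,0,0],[0,0,0,0,0]]]'; python3 -m creep '[[[0,0,0,0,0],[0,0,0,0,0],[0,0,0,0,0],[0,0,0,0,0]]]';python3 -m creep '[[[0.02,0,0,0,0],[0.02,0,0,0,0],[0.02,0,0,0,0],[0.01,0,0,0,0],[0,0,0,0,0],[0,0,0,0,0],[0,0,0,0,0],[0,0,0,0,0]]]'
```

```text
clock: 10.3
tool_pos: [0.4504, 0.2768, 0.259]
orientation: [-180.0, 0.0, -93.5]
force: [0.9, 0.9, 0.9]
opening: 0.0399
gripper_force: 0.0
clock: 10.63
tool_pos: [0.4495, 0.2766, 0.2592]
orientation: [180.0, 0.1, -93.5]
force: [-6.2, 0.6, 6.1]
opening: 0.0177
gripper_force: 30.0
clock: 11.3
tool_pos: [0.4486, 0.2646, 0.2592]
orientation: [-180.0, 0.3, -93.5]
force: [-11.1, 11.8, 3.0]
opening: 0.018
gripper_force: 30.0
```

```bash
python3 -m creep '[[[0,0,0,0,0.6],[0,0,0,0,0.6],[0,0,0,0,0.6],[0,0,-0.15,0,0.6],[0,0,-0.15,0,0.6],[0,0,-0.15,0,0.6],[0,0,-0.05,-0.077,0.6],[0,0,0,-0.077,0.6]]]'>/dev/null; python3 -m creep '[[[0,0,0,-0.077,0.6],[0,0,0,-0.077,0.6],[0,0,0,-0.077,0.6],[0,0,0,-0.077,0.6],[0,0,0,-0.077,0.6],[0,0,0,-0.077,0.6],[0,0,0,-0.077,0.6],[0,0,0,-0.077,0.6]]]'>/dev/null; python3 -m creep '[[[0,0.17,0,-0.077,0.6],[0,0.17,0,-0.077,0.6],[0,0,0,-0.077,0.6],[0,0,0,0,0.6],[0,0,0,0,0.6]]]'; python3 look.py w5 speed_top,lock_top; python3 go.py .4355 .195 .259 -3.4
```

```text
clock: 13.05
tool_pos: [0.4253, 0.1988, 0.3586]
orientation: [-180.0, -0.1, -3.7]
force: [1.1, -0.2, 0.1]
opening: 0.0525
gripper_force: 0.0
speed_top [([185.0, 193.0], 0.62, array([0.4499, 0.2656]))]
lock_top [([289.0, 213.0], 0.91, array([0.4339, 0.1957]))]
shift [0.052 0.02  0.496] spin -0.0018 tilt [-1.80e+02 -1.00e-02 -3.57e+00] J6 37.2
```

```bash
python3 -m creep '[[[0.045,0.016,0.1,0,0.5],[0,0,0.1,0,0.5],[0,0,0.1,0,0.5],[0,0,0.1,0,0.4],[0,0,0.095,0,0.4],[0,0,0,0,0],[0,0,0,0,0],[0,0,0,0,0]]]'; python3 -m creep '[[[0,0,0,0,0],[0,0,0,0,0],[0,0,0,0,0],[0,0,0,0,0]]]';python3 -m creep '[[[0.03,0,0,0,0],[0.04,0,0,0,0],[0.04,0,0,0,0],[0.04,0,0,0,0],[0.03,0,0,0,0],[0.02,0,0,0,0],[0,0,0,0,0],[0,0,0,0,0]]]';python3 -m creep '[[[0.01,0,0,0,0],[0.01,0,0,0,0],[0,0,0,0,0],[0,0,0,0,0],[0,0,0,0,0]]]'
```

```text
clock: 13.87
tool_pos: [0.4344, 0.196, 0.2599]
orientation: [-180.0, -0.0, -3.4]
force: [-0.3, 0.9, 0.7]
opening: 0.0207
gripper_force: 0.0
clock: 14.2
tool_pos: [0.4342, 0.1956, 0.26]
orientation: [-179.9, -0.1, -3.4]
force: [2.2, -0.1, -1.0]
opening: 0.0203
gripper_force: 30.0
clock: 14.87
tool_pos: [0.4734, 0.1933, 0.2597]
orientation: [-180.0, 0.1, -3.4]
force: [-14.6, 6.8, 13.9]
opening: 0.0201
gripper_force: 30.0
clock: 15.28
tool_pos: [0.4753, 0.1931, 0.2593]
orientation: [-180.0, 0.3, -3.5]
force: [-29.5, 12.8, 21.9]
opening: 0.0201
gripper_force: 30.0
```

```bash
python3 -m creep '[[[-0.01,0,0,0,0.5],[0,0,0,0,0.6],[0,0,0,0,0.6],[0,0,0,0,0.6],[0,0,-0.15,0,0.6],[0,0,-0.19,0,1],[0.1,0.1,-0.19,0,1],[0.1,0.1,-0.19,0,1]]]'>/dev/null; python3 -m creep '[[[0,0.05,0,0,1],[0,0,0,0,1],[0,0,0,0,1]]]'; python3 look.py w6 s
```

```text
clock: 16.2
tool_pos: [0.5084, 0.1448, 0.3936]
orientation: [-180.0, 0.0, -3.5]
force: [0.5, -0.1, -0.3]
opening: 0.0854
gripper_force: 0.0
shaker [([243.0, 154.0], 0.92, array([0.5421, 0.1875]))]
cradle [([193.0, 105.0], 0.96, array([0.5911, 0.2096]))]
back_rail [([189.0, 68.0], 0.56, array([0.6172, 0.2091]))]
clamp_face [([198.0, 165.0], 0.59, array([0.5457, 0.2116]))]
lock_top [([229.0, 257.0], 0.93, array([0.4737, 0.1915]))]
speed_top []
lever_pad [([490.0, 177.0], 0.68, array([0.5376, 0.0234]))]
lever_pivot [([456.0, 49.0], 0.84, array([0.6167, 0.0205]))]
```

View pics/w6.png

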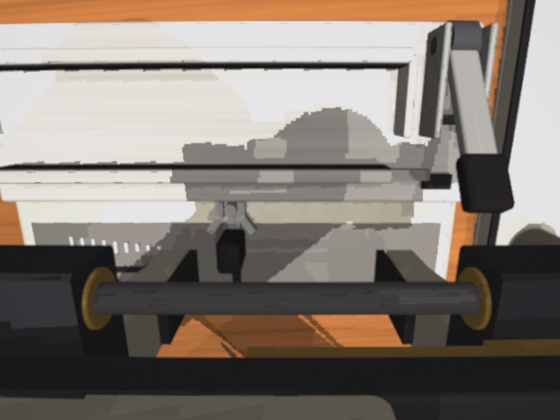

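```bash
python3 -m creep '[[[-0.025,0.186,0,0,1],[-0.025,0.186,0,0,1],[-0.025,0.186,0,0,1],[-0.025,0.186,0,0,1],[-0.025,0.186,0,0,1],[-0.025,0.186,0,0,1],[-0.025,0.186,0,0,1],[-0.025,0.186,0,0,1]]]'>/dev/null; python3 -m creep '[[[0,0,0,0.077,1],[0,0,0,0.077,1],[0,0,0,0.077,1],[0,0,0,0.077,1],[0,0,0,0.077,1],[0,0,0,0.077,1],[0,0,0,0.077,1],[0,0,0,0.077,1]]]'>/dev/null;  python3 -m creep '[[[0,0,0,0.077,1],[0,0,0,0.077,1],[0,0,0,0.077,1],[0,0,0,0.077,1],[0,0,0,0.077,1],[0,0,0,0,1],[0,0,0,0,1],[0,0,0,0,1]]]'; python3 look.py w7 jar1,tray
```

```text
clock: 18.65
tool_pos: [0.4507, -0.149, 0.394]
orientation: [-180.0, -0.0, -93.3]
force: [0.0, -0.5, 0.5]
opening: 0.0879
gripper_force: 0.0
jar1 [([228.0, 97.0], 0.92, array([ 0.5032, -0.2413])), ([317.0, 211.0], 0.76, array([ 0.4189, -0.1191])), ([325.0, 106.0], 0.67, array([ 0.4077, -0.2271]))]
tray [([225.0, 152.0], 0.97, array([ 0.5129, -0.1871]))]
```

View pics/w7.png

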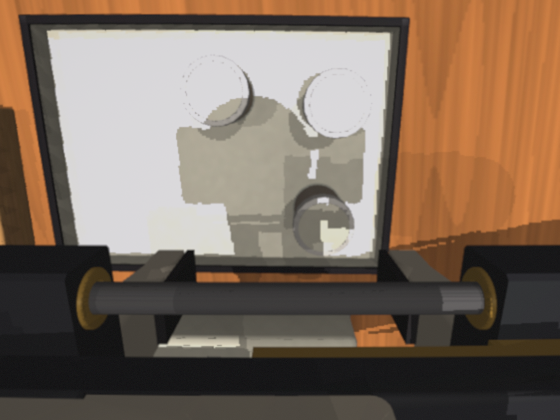

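```bash
python3 - <<'E'
from h import *; import pickle
s,o=pickle.load(open('w7.pkl','rb')); im=cv2.imread('pics/w7.png',0)
print(np.round([atz(s,u,.077)[:2] for u in ([215,90],[338,103],[323,224])],4))
t=cam('top')
r=nets.landmark_of(t,'jar1'); print([(np.round(atz(t,e['uv'],.005)[:2],3),round(e['confidence'],2)) for e in r])
for e in o['jar1']:
    a=atz(s,e[0],.005); d=min(r,key=lambda q:np.linalg.norm(atz(t,q['uv'],.005)-a)); print(tri([(s,e[0]),(t,d['uv'])]))
E
python3 go.py .419 -.122 .30 -93.4
```

```text
[[ 0.5021 -0.2433]
 [ 0.4045 -0.2277]
 [ 0.4196 -0.1267]]
[(array([ 0.494, -0.391]), 0.88), (array([ 0.39 , -0.444]), 0.85), (array([ 0.609, -0.403]), 0.57), (array([ 0.495, -0.247]), 0.53)]
[ 0.49444499 -0.23902014  0.06502703]
[ 0.46911525 -0.21146306  0.35579287]
[ 0.47748806 -0.20280003  0.52912754]
shift [-0.126  0.166  0.47 ] spin -0.0003 tilt [-180.      0.    -93.43] J6 -9.0
```

Lids at (215,90), (338,103) and (322,222); all three jars still stand in the tray. I take the nearest one first.

```bash
python3 -m creep '[[[-0.058,0.081,0.1,0,0.85],[-0.058,0.081,0.12,0,0.85],[0,0,0.15,0,0.85],[0,0,0.15,0,0.85],[0,0,0.15,0,0.85],[0,0,0.12,0,0.85],[0,0,0.08,0,0.85],[0,0,0,0,0.85]]]'; python3 -m creep '[[[0,0,0,0,0],[0,0,0,0,0],[0,0,0,0,0],[0,0,0,0,0],[0,0,0,0,0],[0,0,0,0,0]]]'
```

```text
clock: 19.57
tool_pos: [0.4185, -0.124, 0.2172]
orientation: [179.7, -0.1, -93.5]
force: [-1.0, 0.3, 0.2]
opening: 0.0747
gripper_force: 0.0
clock: 20.07
tool_pos: [0.4201, -0.1239, 0.2212]
orientation: [-179.9, 0.0, -93.5]
force: [-1.5, 1.5, 7.7]
opening: 0.0536
gripper_force: 30.0
```

```bash
python3 -m creep '[[[0,0,-0.1,0,0],[0,0,-0.19,0,0],[0,0,-0.19,0,0],[0,0,-0.19,0,0],[0,0,-0.19,0,0],[0,0,-0.1,0,0],[-0.12,-0.04,0,0,0],[-0.18,-0.06,0,0,0]]]'; python3 -m creep '[[[-0.18,-0.06,0,0,0],[-0.18,-0.06,0,0,0],[-0.18,-0.06,0,0,0],[-0.18,-0.06,0,0,0],[-0.18,-0.06,0,0,0],[-0.18,-0.06,0,0,0],[-0.18,-0.06,0,0,0],[-0.18,-0.06,0,0,0]]]'; python3 -m creep '[[[-0.18,-0.06,0,0,0],[-0.15,-0.06,0,0,0],[-0.1,-0.02,0,0,0],[0,0,0,0,0],[0,0,0,0,0],[0,0,0,0,0]]]'; python3 go.py .5886 .2958 .312 -93.4; python3 look.py w8 cradle,back_rail,clamp_face
```

```text
clock: 20.73
tool_pos: [0.4425, -0.0661, 0.4144]
orientation: [-179.7, 0.1, -93.7]
force: [1.1, 0.0, -2.4]
opening: 0.054
gripper_force: 30.0
clock: 21.4
tool_pos: [0.5568, 0.2181, 0.4124]
orientation: [-180.0, 0.0, -93.5]
force: [0.5, -0.8, -0.8]
opening: 0.0535
gripper_force: 30.0
clock: 21.9
tool_pos: [0.5896, 0.3002, 0.4119]
orientation: [180.0, -0.0, -93.5]
force: [-1.0, 0.1, -1.5]
opening: 0.0533
gripper_force: 30.0
shift [0.022 0.003 0.499] spin -0.001 tilt [ 1.7997e+02 -2.0000e-02 -9.3490e+01] J6 -47.3
cradle [([279.0, 93.0], 0.91, array([0.5895, 0.2112]))]
back_rail [([244.0, 93.0], 0.82, array([0.6177, 0.2093]))]
clamp_face [([335.0, 92.0], 0.63, array([0.5448, 0.2128]))]
```

View pics/w8.png

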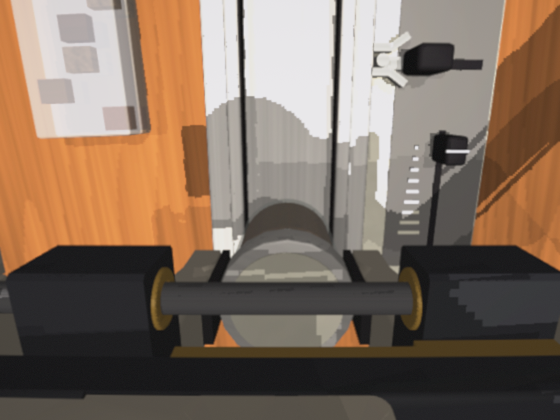

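The jar is held over the left end of the channel, whose rails run at columns 240 and 335. The lock and speed slide are where they should be, so I lower it.

```bash
python3 -m creep '[[[0.022,0,0.1,0,0],[0,0,0.12,0,0],[0,0,0.1,0,0],[0,0,0.08,0,0],[0,0,0.05,0,0],[0,0,0.03,0,0],[0,0,0.01,0,0],[0,0,0,0,0]]]'; python3 -m creep '[[[0,0,0.005,0,0],[0,0,0,0,0],[0,0,0,0,0]]]'
```

```text
clock: 22.77
tool_pos: [0.5898, 0.296, 0.3144]
orientation: [-180.0, 0.0, -93.5]
force: [0.3, -0.1, -2.3]
opening: 0.0531
gripper_force: 30.0
clock: 23.02
tool_pos: [0.5898, 0.2962, 0.3139]
orientation: [-179.9, 0.1, -93.5]
force: [-0.5, 0.3, -1.7]
opening: 0.0534
gripper_force: 30.0
```

```bash
python3 -m creep '[[[0,0,0.012,0,0],[0,0,0,0,0],[0,0,0,0,0.8],[0,0,0,0,0.8],[0,0,0,0,0.8],[0,0,0,0,0.8],[0,0,-0.1,0,0.8],[0,0,-0.15,0,0.8]]]'; python3 -m creep '[[[0,0,-0.15,0,0.8],[0,0,-0.1,0,0.8],[0.1,0.03,0,0,0.8],[0.178,0.051,0,0,0.8],[0.178,0.051,0,0,0.8],[0.178,0.051,0,0,0.8],[0.178,0.051,0,0,0.8],[0.178,0.051,0,0,0.8]]]'; python3 -m creep '[[[0.178,0.051,0,0,0.8],[0.178,0.051,0,0,0.8],[0.178,0.051,0,0,0.8],[0.178,0.051,0,0,0.8],[0.178,0.051,0,0,0.85],[0.1,0.03,0,0,0.85],[0,0,0,0,0.85],[0,0,0,0,0.85]]]'; python3 look.py w9 jar1; python3 go.py .406 -.2275 .22 -93.4
python3 - <<'E'
from h import *
for c in('top','side'):
    s=cam(c); print(c,[(np.round(atz(s,e['uv'],.005)[:2],3),np.round(atz(s,e['uv'],.094)[:2],3),round(e['confidence'],2)) for e in nets.landmark_of(s,'jar1')])
E
```

```text
clock: 23.68
tool_pos: [0.5889, 0.2957, 0.3579]
orientation: [179.7, -0.2, -93.5]
force: [1.1, 0.1, -0.2]
opening: 0.07
gripper_force: 0.0
clock: 24.35
tool_pos: [0.5198, 0.1005, 0.4108]
orientation: [-180.0, 0.0, -93.5]
force: [1.3, -0.5, 1.3]
opening: 0.0705
gripper_force: 0.0
clock: 25.02
tool_pos: [0.4512, -0.0933, 0.411]
orientation: [-179.9, 0.0, -93.6]
force: [0.6, -0.4, -0.1]
opening: 0.0746
gripper_force: 0.0
jar1 [([322.0, 45.0], 0.96, array([ 0.4065, -0.2303])), ([226.0, 41.0], 0.77, array([ 0.5031, -0.2401]))]
shift [0.69  0.188 0.954] spin -0.0012 tilt [-1.7996e+02  1.0000e-02 -9.3510e+01] J6 -16.6
top [(array([ 0.607, -0.401]), array([ 0.599, -0.381]), 0.8), (array([ 0.399, -0.23 ]), array([ 0.404, -0.22 ]), 0.79), (array([0.602, 0.314]), array([0.594, 0.289]), 0.76), (array([ 0.508, -0.246]), array([ 0.506, -0.236]), 0.66), (array([ 0.483, -0.392]), array([ 0.483, -0.373]), 0.6), (array([ 0.393, -0.441]), array([ 0.399, -0.418]), 0.59)]
side [(array([ 0.417, -0.222]), array([ 0.428, -0.294]), 0.75), (array([ 0.397, -0.45 ]), array([ 0.409, -0.503]), 0.72), (array([0.536, 0.246]), array([0.537, 0.135]), 0.66), (array([0.577, 0.405]), array([0.575, 0.28 ]), 0.63), (array([ 0.509, -0.239]), array([ 0.512, -0.31 ]), 0.57), (array([ 0.613, -0.397]), array([ 0.608, -0.454]), 0.56)]
```

```bash
python3 -m creep '[[[0.175,0.047,0,0,0.85],[0.175,0.047,0.05,0,0.85],[0.175,0.047,0.1,0,0.85],[0.17,0.047,0.15,0,0.85],[0,0,0.18,0,0.85],[0,0,0.18,0,0.85],[0,0,0.15,0,0.85],[0,0,0.1,0,0.85]]]'; python3 -m creep '[[[0,0,0.03,0,0.85],[0,0,0.008,0,0.85],[0,0,0,0,0.5],[0,0,0,0,0],[0,0,0,0,0],[0,0,0,0,0],[0,0,0,0,0],[0,0,0,0,0]]]'; python3 go.py .5835 .211 .41 -93.4
```

```text
clock: 25.98
tool_pos: [0.406, -0.2251, 0.2288]
orientation: [179.8, 0.0, -93.5]
force: [-0.1, 0.4, -0.7]
opening: 0.0747
gripper_force: 0.0
clock: 26.65
tool_pos: [0.4072, -0.2253, 0.2252]
orientation: [-179.9, -0.0, -93.5]
force: [-1.7, 2.1, 7.4]
opening: 0.053
gripper_force: 30.0
shift [-2.231 -0.749 -0.923] spin -0.0009 tilt [-1.7989e+02 -1.0000e-02 -9.3480e+01] J6 1.1
```

```bash
python3 -m creep '[[[0,0,-0.1,0,0],[0,0,-0.19,0,0],[0,0,-0.19,0,0],[0,0,-0.19,0,0],[0,0,-0.19,0,0],[0,0,-0.08,0,0],[-0.12,-0.04,0,0,0],[-0.18,-0.06,0,0,0]]]'>/dev/null; python3 -m creep '[[[-0.18,-0.06,0,0,0],[-0.18,-0.06,0,0,0],[-0.18,-0.06,0,0,0],[-0.18,-0.06,0,0,0],[-0.18,-0.06,0,0,0],[-0.18,-0.06,0,0,0],[-0.18,-0.06,0,0,0],[-0.18,-0.06,0,0,0]]]'>/dev/null; python3 -m creep '[[[-0.18,-0.06,0,0,0],[-0.18,-0.06,0,0,0],[-0.11,-0.05,0,0,0],[0,0,0,0,0],[0,0,0,0,0],[0,0,0,0,0]]]'; python3 go.py .5835 .211 .315 -93.4
```

```text
clock: 28.48
tool_pos: [0.5832, 0.2065, 0.4118]
orientation: [180.0, -0.0, -93.5]
force: [-0.8, -0.2, -1.5]
opening: 0.0533
gripper_force: 30.0
shift [-0.023 -0.001  0.484] spin -0.001 tilt [ 1.7996e+02 -2.0000e-02 -9.3490e+01] J6 -41.0
```

```bash
python3 -m creep '[[[-0.02,0,0.1,0,0],[0,0,0.12,0,0],[0,0,0.1,0,0],[0,0,0.08,0,0],[0,0,0.05,0,0],[0,0,0.03,0,0],[0,0,0.01,0,0],[0,0,0,0,0]]]'; python3 -m creep '[[[0,0,0.005,0,0],[0,0,0,0,0],[0,0,0,0,0.8],[0,0,0,0,0.8],[0,0,0,0,0.8],[0,0,0,0,0.8],[0,0,-0.1,0,0.8],[0,0,-0.15,0,0.8]]]'; python3 -m creep '[[[0,0,-0.15,0,0.8],[0,0,-0.1,0,0.8],[0.1,0.02,0,0,0.8],[0.18,0.036,0,0,0.8],[0.18,0.036,0,0,0.8],[0.18,0.036,0,0,0.8],[0.18,0.036,0,0,0.8],[0.18,0.036,0,0,0.8]]]';  python3 -m creep '[[[0.18,0.036,0,0,0.8],[0.18,0.036,0,0,0.8],[0.18,0.036,0,0,0.8],[0.18,0.036,0,0,0.8],[0,0,0,0,0.85],[0,0,0,0,0.85]]]'; python3 look.py w10 jar1; python3 go.py .503 -.242 .222 -93.4
```

```text
clock: 29.15
tool_pos: [0.5839, 0.2103, 0.3148]
orientation: [-180.0, 0.0, -93.5]
force: [-0.1, 0.0, -1.8]
opening: 0.0531
gripper_force: 30.0
clock: 29.82
tool_pos: [0.583, 0.2103, 0.3603]
orientation: [179.7, -0.2, -93.5]
force: [0.8, -0.8, 0.1]
opening: 0.0697
gripper_force: 0.0
clock: 30.48
tool_pos: [0.5308, 0.0121, 0.4132]
orientation: [-180.0, 0.0, -93.5]
force: [1.1, -0.5, 0.2]
opening: 0.0703
gripper_force: 0.0
clock: 30.98
tool_pos: [0.4935, -0.1302, 0.4132]
orientation: [-180.0, 0.0, -93.7]
force: [0.7, -0.2, -0.1]
opening: 0.0738
gripper_force: 0.0
jar1 [([268.0, 78.0], 0.6, array([ 0.5048, -0.2403]))]
shift [ 0.564 -0.079  0.955] spin -0.0015 tilt [-1.7998e+02  1.0000e-02 -9.3530e+01] J6 -11.0
```

```bash
python3 -m creep '[[[0.187,-0.028,0,0,0.85],[0.187,-0.028,0.1,0,0.85],[0.187,-0.028,0.15,0,0.85],[0,0,0.18,0,0.85],[0,0,0.18,0,0.85],[0,0,0.18,0,0.85],[0,0,0.12,0,0.85],[0,0,0.05,0,0.85]]]'; python3 -m creep '[[[0,0,0,0,0.85],[0,0,0,0,0.5],[0,0,0,0,0],[0,0,0,0,0],[0,0,0,0,0],[0,0,0,0,0],[0,0,0,0,0]]]'; python3 -m creep '[[[0,0,-0.1,0,0],[0,0,-0.19,0,0],[0,0,-0.19,0,0],[0,0,-0.19,0,0],[0,0,-0.19,0,0],[0,0,-0.19,0,0],[0,0,-0.05,0,0],[0,0,0,0,0]]]'; python3 go.py .5784 .1262 .435 -93.4
```

```text
clock: 31.75
tool_pos: [0.5028, -0.234, 0.2218]
orientation: [179.7, 0.0, -93.4]
force: [-0.4, 0.7, -0.2]
opening: 0.0748
gripper_force: 0.0
clock: 32.33
tool_pos: [0.504, -0.2353, 0.2273]
orientation: [-179.8, -0.0, -93.5]
force: [-1.0, 2.2, 8.3]
opening: 0.0536
gripper_force: 30.0
clock: 33.0
tool_pos: [0.5037, -0.2356, 0.4503]
orientation: [-179.5, -0.1, -93.5]
force: [-0.8, 0.4, -2.1]
opening: 0.0531
gripper_force: 30.0
shift [-1.828 -0.262  0.077] spin -0.0011 tilt [-1.7954e+02 -5.0000e-02 -9.3490e+01] J6 1.4
```

```bash
python3 -m creep '[[[-0.1,-0.015,0,0,0],[-0.18,-0.026,0,0,0],[-0.18,-0.026,0,0,0],[-0.18,-0.026,0,0,0],[-0.18,-0.026,0,0,0],[-0.18,-0.026,0,0,0],[-0.18,-0.026,0,0,0],[-0.18,-0.026,0,0,0]]]'>/dev/null; python3 -m creep '[[[-0.18,-0.026,0,0,0],[-0.18,-0.026,0,0,0],[-0.12,-0.015,0,0,0],[0,0,0,0,0],[0,0,0,0,0],[0,0,0,0,0]]]'; python3 go.py .5784 .1282 .317 -93.4;  python3 look.py w11 jar1,cradle
```

```text
clock: 34.17
tool_pos: [0.5783, 0.1286, 0.4445]
orientation: [179.9, -0.0, -93.5]
force: [-0.4, -1.0, -1.8]
opening: 0.0535
gripper_force: 30.0
shift [ 0.001 -0.002  0.637] spin -0.0009 tilt [ 1.799e+02 -5.000e-02 -9.348e+01] J6 -34.9
jar1 [([286.0, 228.0], 0.93, array([0.5822, 0.1918])), ([283.0, 349.0], 0.64, array([0.5959, 0.3664]))]
cradle []
```

View pics/w11.png

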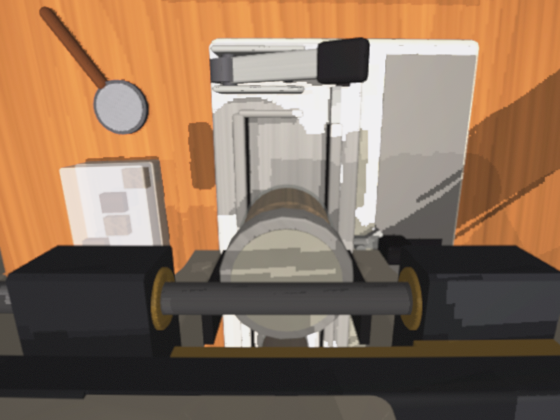

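The third jar hangs over the right end of the channel. The lever is at rows 45–80 with its pad at (343,62), well clear. I lower it and release.

```bash
python3 -m creep '[[[0,0,0.1,0,0],[0,0,0.16,0,0],[0,0,0.15,0,0],[0,0,0.1,0,0],[0,0,0.07,0,0],[0,0,0.03,0,0],[0,0,0.015,0,0],[0,0,0,0,0]]]'; python3 -m creep '[[[0,0,0.01,0,0],[0,0,0,0,0],[0,0,0,0,0.8],[0,0,0,0,0.8],[0,0,0,0,0.8],[0,0,0,0,0.8],[0,0,-0.1,0,0.8],[0,0,-0.15,0,0.8]]]'; python3 -m creep '[[[0,0,-0.15,0,0.8],[0,0,-0.15,0,0.8],[0,0.1,0,0,0.8],[0,0.15,0,0,0.8],[0,0.15,0,0,0.8],[0,0.15,0,0,0],[0,0,0,0,0],[0,0,0,0,0]]]'; python3 look.py w12 jar1,lever_pad,lever_pivot
python3 - <<'E'
from h import *
for c in('top','side'):
    s=cam(c); save(s,c+'1.png'); print(c,[(np.round(e['uv']),np.round(atz(s,e['uv'],.094)[:2],3),round(e['confidence'],2)) for e in nets.landmark_of(s,'jar1')]); print([(np.round(atz(s,e['uv'],.171)[:2],3),e['confidence']) for e in nets.landmark_of(s,'lever_pad')])
a=cv2.imread('pics/top1.png')[160:310,80:380]; b=cv2.imread('pics/side1.png')[100:250,170:470]
cv2.imwrite('pics/both1.png',cv2.resize(np.vstack([a,b]),None,fx=2,fy=2,interpolation=cv2.INTER_CUBIC))
E
```

```text
clock: 34.98
tool_pos: [0.5788, 0.1283, 0.3208]
orientation: [-180.0, -0.0, -93.5]
force: [-0.3, 0.1, -1.7]
opening: 0.0536
gripper_force: 30.0
clock: 35.65
tool_pos: [0.5778, 0.1285, 0.3664]
orientation: [179.7, -0.2, -93.5]
force: [1.6, 0.8, -0.1]
opening: 0.0701
gripper_force: 0.0
clock: 36.32
tool_pos: [0.4677, 0.1354, 0.4297]
orientation: [-179.9, 0.1, -93.4]
force: [0.3, -0.2, 0.0]
opening: 0.0554
gripper_force: 0.0
jar1 [([165.0, 186.0], 0.7, array([0.6101, 0.1351])), ([172.0, 274.0], 0.7, array([0.618 , 0.2472]))]
lever_pad [([167.0, 52.0], 0.71, array([0.536 , 0.0211]))]
lever_pivot [([88.0, 69.0], 0.7, array([0.619 , 0.0189]))]
top [(array([386., 252.]), array([ 0.487, -0.368]), 0.94), (array([142., 207.]), array([0.593, 0.292]), 0.83), (array([394., 211.]), array([ 0.599, -0.388]), 0.7), (array([205., 215.]), array([0.574, 0.118]), 0.65), (array([405., 288.]), array([ 0.392, -0.421]), 0.61), (array([168., 208.]), array([0.592, 0.219]), 0.57)]
[(array([0.538, 0.013]), 0.58)]
side [(array([290., 337.]), array([ 0.603, -0.452]), 0.97), (array([201., 355.]), array([ 0.405, -0.497]), 0.74), (array([274., 177.]), array([0.58 , 0.114]), 0.73), (array([242., 335.]), array([ 0.495, -0.445]), 0.61), (array([276., 159.]), array([0.588, 0.207]), 0.51), (array([273., 146.]), array([0.58 , 0.276]), 0.47)]
[(array([0.539, 0.017]), 0.76)]
```

View pics/both1.png

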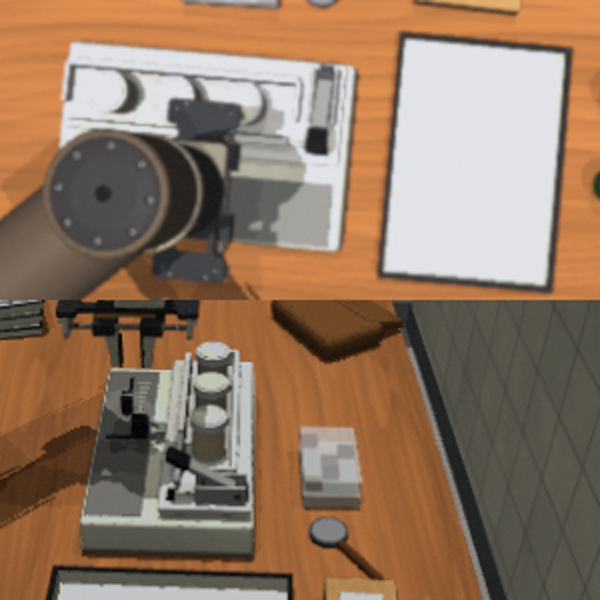

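All three jars stand in the row and the tray is empty. Next I press the lever with closed fingers.

```bash
python3 go.py .529 .0215 .375 -93.4; python3 -m creep '[[[0.1,-0.055,0,0,0],[0.15,-0.08,0,0,0],[0.15,-0.08,0,0,0],[0.15,-0.08,0,0,0],[0,0,0,0,0],[0,0,0,0,0]]]'; python3 go.py .529 .0215 .375 -93.4
```

```text
shift [ 0.55  -0.334  0.267] spin -0.0014 tilt [ 1.7997e+02 -3.0000e-02 -9.3520e+01] J6 -42.7
clock: 37.32
tool_pos: [0.5216, 0.0205, 0.4281]
orientation: [179.9, -0.0, -93.7]
force: [-0.7, -0.8, -0.1]
opening: 0.0004
gripper_force: 0.0
shift [-0.007 -0.037  0.266] spin -0.0033 tilt [ 1.7995e+02 -3.0000e-02 -9.3700e+01] J6 -27.5
```

```bash
python3 -m creep '[[[-0.005,-0.035,0.15,0,0],[0,0,0.11,0,0],[0,0,0.06,0,0],[0,0,0.06,0,0],[0,0,0.06,0,0],[0,0,0.06,0,0],[0,0,0.06,0,0],[0,0,0.05,0,0]]]'; python3 -m creep '[[[0,0,0.03,0,0],[0,0,0.02,0,0],[0,0,0,0,0],[0,0,0,0,0]]]'
```

```text
clock: 37.98
tool_pos: [0.5277, 0.0236, 0.306]
orientation: [180.0, 0.0, -93.4]
force: [-0.5, 0.5, -0.8]
opening: 0.0005
gripper_force: 0.0
clock: 38.32
tool_pos: [0.5281, 0.023, 0.2972]
orientation: [-180.0, -0.0, -93.5]
force: [-2.2, 0.7, 3.3]
opening: 0.0003
gripper_force: 2.3
```

```bash
python3 -m creep '[[[0,0,0.015,0,0],[0,0,0,0,0],[0,0,0,0,0],[0,0,-0.15,0,0],[0,0,-0.19,0,0],[0,0.1,-0.19,0,0],[-0.15,0.15,0,0,0],[-0.15,0,0,-0.077,0]]]'; python3 -m creep '[[[-0.18,0,0,-0.077,0],[0,0,0,-0.077,0],[0,0,0,-0.077,0],[0,0,0,-0.077,0],[0,0,0,-0.077,0],[0,0,0,-0.077,0],[0,0,0,-0.077,0],[0,0,0,-0.077,0.6]]]' >/dev/null; python3 -m creep '[[[0,0,0,-0.077,0.6],[0,0,0,-0.077,0.6],[0,0,0,-0.077,0.6],[0,0,0,-0.077,0.6],[0,0,0,0,0.6],[0,0,0,0,0.6]]]';  python3 look.py w13 lever_pad,lever_pivot,lock_top,speed_top,jar1,cradle; python3 go.py .4735 .192 .259 -3.4
```

```text
clock: 38.98
tool_pos: [0.4801, 0.0842, 0.4014]
orientation: [-179.8, 0.2, -87.0]
force: [-0.4, -0.1, -1.9]
opening: 0.0005
gripper_force: 0.0
clock: 40.15
tool_pos: [0.4808, 0.121, 0.3986]
orientation: [-180.0, -0.0, -3.6]
force: [-1.0, -0.6, -1.1]
opening: 0.0414
gripper_force: 0.0
lever_pad [([418.0, 154.0], 0.75, array([0.5254, 0.0406]))]
lever_pivot [([420.0, 7.0], 0.81, array([0.6177, 0.02  ])), ([162.0, 69.0], 0.23, array([0.5893, 0.2015]))]
lock_top [([195.0, 222.0], 0.83, array([0.4754, 0.1922]))]
speed_top [([114.0, 256.0], 0.7, array([0.4474, 0.2667]))]
jar1 [([162.0, 71.0], 0.84, array([0.6024, 0.2359])), ([48.0, 75.0], 0.71, array([0.6069, 0.3513])), ([274.0, 72.0], 0.7, array([0.5942, 0.1251]))]
cradle [([215.0, 127.0], 0.44, array([0.5464, 0.172 ]))]
shift [-0.058 -0.352  0.698] spin -0.0007 tilt [-180.     -0.     -3.46] J6 49.7
```

View pics/w13.png

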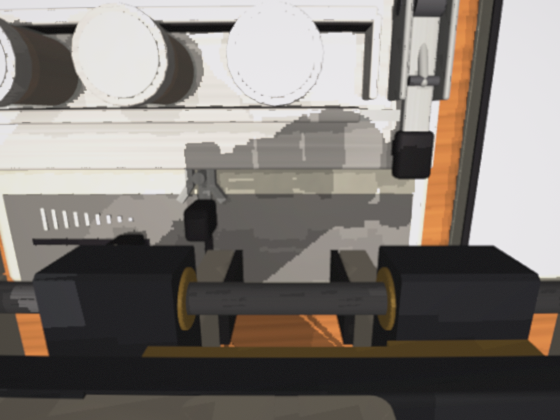

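The lever lies level, with its pad at (412,155), and the bar is against the jars. Next I draw the lock back.

```bash
python3 -m creep '[[[-0.018,-0.117,0,0,0.5],[-0.018,-0.117,0,0,0.5],[-0.017,-0.118,0.1,0,0.5],[0,0,0.15,0,0.5],[0,0,0.15,0,0.5],[0,0,0.15,0,0.5],[0,0,0.1,0,0.5],[0,0,0.045,0,0.5]]]'; python3 -m creep '[[[0,0,0,0,0.3],[0,0,0,0,0],[0,0,0,0,0],[0,0,0,0,0],[0,0,0,0,0],[0,0,0,0,0],[0,0,0,0,0]]]'; python3 -m creep '[[[-0.03,0,0,0,0],[-0.04,0,0,0,0],[-0.04,0,0,0,0],[-0.04,0,0,0,0],[-0.03,0,0,0,0],[-0.02,0,0,0,0],[0,0,0,0,0],[0,0,0,0,0]]]';python3 -m creep '[[[-0.01,0,0,0,0],[-0.01,0,0,0,0],[0,0,0,0,0],[0,0,0,0,0],[0,0,0,0,0]]]'
```

```text
clock: 41.17
tool_pos: [0.4735, 0.1912, 0.2567]
orientation: [179.8, 0.2, -3.5]
force: [-0.0, 0.4, -1.2]
opening: 0.0439
gripper_force: 0.0
clock: 41.75
tool_pos: [0.4749, 0.1927, 0.261]
orientation: [-179.8, -0.1, -3.4]
force: [-2.4, 3.7, 6.0]
opening: 0.0198
gripper_force: 30.3
clock: 42.42
tool_pos: [0.4348, 0.1952, 0.261]
orientation: [-179.8, -0.2, -3.3]
force: [0.1, 4.4, 8.4]
opening: 0.02
gripper_force: 30.0
clock: 42.83
tool_pos: [0.4334, 0.1954, 0.2611]
orientation: [-179.8, -0.5, -3.3]
force: [23.9, -4.6, -7.8]
opening: 0.0198
gripper_force: 30.0
```

```bash
python3 -m creep '[[[0.01,0,0,0,0.5],[0,0,0,0,0.6],[0,0,0,0,0.6],[0,0,0,0,0.6],[0,0,-0.15,0,0.6],[0,0,-0.19,0,0.6],[0,0,-0.19,0,0.6],[0,0,0,0.077,0.6]]]'>/dev/null; python3 -m creep '[[[0,0,0,0.077,0.6],[0,0,0,0.077,0.6],[0,0,0,0.077,0.6],[0,0,0,0.077,0.6],[0,0,0,0.077,0.6],[0,0,0,0.077,0.6],[0,0,0,0.077,0.6],[0,0,0,0.077,0.6]]]'>/dev/null; python3 -m creep '[[[0,0,0,0.077,0.6],[0,0,0,0.077,0.6],[0,0,0,0.077,0.6],[0,0,0,0.077,0.6],[-0.18,-0.05,0,0,0.6],[-0.18,-0.05,0,0,0.6],[0,0,0,0,0.6],[0,0,0,0,0.6]]]'; python3 look.py w14 lock_top,speed_top; python3 go.py .449 .2655 .258 -93.4
```

```text
clock: 44.83
tool_pos: [0.4567, 0.2662, 0.3646]
orientation: [179.9, -0.1, -93.4]
force: [-0.6, -1.0, -0.6]
opening: 0.0527
gripper_force: 0.0
lock_top []
speed_top [([295.0, 217.0], 0.58, array([0.4498, 0.2642]))]
shift [-0.004  0.036  0.536] spin -0.0011 tilt [ 1.7995e+02 -5.0000e-02 -9.3500e+01] J6 -54.9
```

View pics/w14.png

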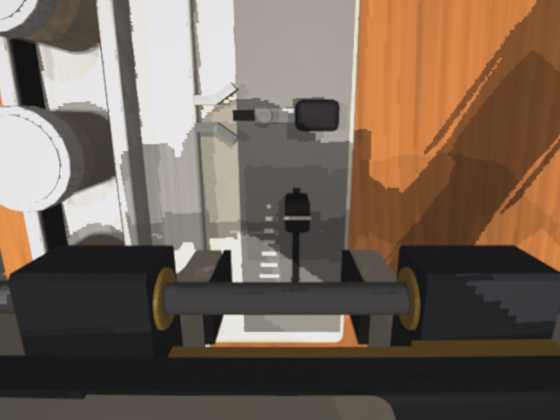

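Run:
```python
from h import *; import pickle
s,o=pickle.load(open('w14.pkl','rb'))
for l in (0,.005,.01): 
    a=np.array([.5436,.1896,.113])+(-.112+l)*np.array([.998,-.06,0]); print(l,proj(s,a).round(1))
```

```text
0 [318.2 116.9]
0.005 [310.3 116.9]
0.01 [302.4 116.9]
```

The knob top is at (318,114), which matches lock = 0. Now the speed slide.

```bash
python3 -m creep '[[[-0.002,0.034,0.1,0,0.5],[0,0,0.12,0,0.5],[0,0,0.12,0,0.5],[0,0,0.1,0,0.5],[0,0,0.09,0,0.3],[0,0,0,0,0],[0,0,0,0,0],[0,0,0,0,0]]]'; python3 -m creep '[[[0,0,0,0,0],[0,0,0,0,0],[0,0,0,0,0],[0,0,0,0,0]]]';python3 -m creep '[[[-0.04,0,0,0,0],[-0.06,0,0,0,0],[-0.06,0,0,0,0],[-0.06,0,0,0,0],[-0.06,0,0,0,0],[-0.06,0,0,0,0],[-0.04,0,0,0,0],[-0.03,0,0,0,0]]]';python3 -m creep '[[[-0.01,0,0,0,0],[0,0,0,0,0],[0,0,0,0,0],[0,0,0,0,0]]]'
```

```text
clock: 45.65
tool_pos: [0.4503, 0.2657, 0.2607]
orientation: [-179.9, 0.0, -93.5]
force: [0.4, 0.1, 1.4]
opening: 0.0225
gripper_force: 0.0
clock: 45.98
tool_pos: [0.449, 0.2657, 0.2608]
orientation: [179.9, 0.1, -93.5]
force: [-9.4, 1.7, 4.3]
opening: 0.0177
gripper_force: 30.0
clock: 46.65
tool_pos: [0.4539, 0.3469, 0.2607]
orientation: [179.9, -0.2, -93.5]
force: [-1.0, -25.9, 16.1]
opening: 0.0176
gripper_force: 30.0
clock: 46.98
tool_pos: [0.4541, 0.347, 0.2608]
orientation: [179.9, -0.3, -93.5]
force: [-5.4, -11.3, 9.6]
opening: 0.0177
gripper_force: 30.0
```

At the fast stop (81 mm moved, stop force felt). I release, withdraw and check everything.

```bash
python3 -m creep '[[[0.008,0,0,0,0.5],[0,0,0,0,0.6],[0,0,0,0,0.6],[0,0,0,0,0.6],[0,0,-0.15,0,0.6],[0,0,-0.19,0,0.6],[0,0,-0.19,0,0.6],[0,0.1,-0.1,0,0.6]]]'>/dev/null; python3 -m creep '[[[-0.15,0,0,0,1],[-0.15,0,0,0,1],[-0.15,0,0,0,1],[-0.15,0,0,0,1],[0,0,0,0,1],[0,0,0,0,1],[0,0,0,0,1],[0,0,0,0,1]]]'
python3 - <<'E'
from h import *
t=cam('top'); s=cam('side')
for q,z in (('jar1',.094),('lever_pad',.119),('lock_top',.113),('speed_top',.104),('cradle',.094)):
    for n,c in (('t',t),('s',s)): print(n,q,[(np.round(atz(c,e['uv'],z)[:2],3),round(e['confidence'],2)) for e in nets.landmark_of(c,q)])
a=t['frame'][160:310,80:280]; b=s['frame'][100:250,170:370]
cv2.imwrite('pics/both2.png',cv2.resize(np.vstack([a,b]),None,fx=2,fy=2,interpolation=cv2.INTER_CUBIC)[...,::-1])
E
```

```text
clock: 48.32
tool_pos: [0.4424, 0.4685, 0.3856]
orientation: [180.0, -0.0, -93.5]
force: [-0.3, 0.1, -0.3]
opening: 0.0874
gripper_force: 0.0
t jar1 [(array([0.589, 0.218]), 0.93), (array([0.585, 0.114]), 0.91), (array([ 0.487, -0.365]), 0.79), (array([ 0.396, -0.422]), 0.78), (array([0.606, 0.295]), 0.72), (array([0.517, 0.017]), 0.68), (array([ 0.607, -0.371]), 0.56), (array([0.631, 0.016]), 0.43)]
s jar1 [(array([0.584, 0.134]), 0.93), (array([ 0.487, -0.445]), 0.82), (array([ 0.409, -0.499]), 0.63), (array([0.592, 0.208]), 0.62), (array([ 0.61 , -0.459]), 0.6), (array([0.595, 0.279]), 0.51)]
t lever_pad [(array([0.52 , 0.018]), 0.66), (array([0.622, 0.01 ]), 0.25)]
s lever_pad [(array([0.589, 0.185]), 0.63)]
t lock_top [(array([0.432, 0.199]), 0.67)]
s lock_top [(array([0.435, 0.178]), 0.51)]
t speed_top [(array([0.551, 0.204]), 0.66), (array([0.622, 0.013]), 0.6), (array([0.458, 0.345]), 0.46)]
s speed_top [(array([0.463, 0.336]), 0.46)]
t cradle [(array([0.588, 0.207]), 0.57), (array([0.767, 0.146]), 0.21)]
s cradle [(array([0.589, 0.201]), 0.75)]
```

View pics/both2.png

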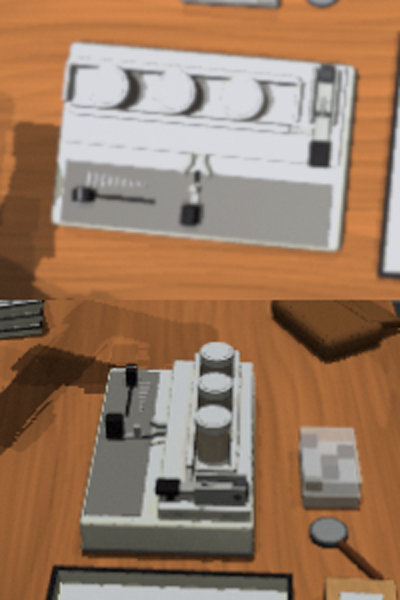

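All is set in the picture: the jars stand clamped, the lever is level, the lock is at the front edge and the speed slide is at the wide end. I hand the job in.

```bash
python3 -c "from plant import workorder; print(workorder.close_job())"
```

```text
the job is handed in; nothing more can be done
None
```

I handed the job in after about 48 s of robot time. In the last pictures all three jars stand clamped in the cradle, the lever is down, the lock is fully back and the speed slide is at its fast stop; the hand-in call returned no verdict.

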